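Knock the stuck pattern die out of its mould

TASK

The square steel pattern die is stuck flush in the pocket of the aluminium mould. Using the black handle of the knock-out stand, bring the rod under the hole in the mould's underside and push it up through the hole until the die stands free on top of the mould, without heaving the mould off its seat or ramming it with the rod. Then set the die down flat, pattern side up, on the middle of the turntable, and leave everything else where it is.

Things in the scene. Friction and masses are not known exactly. Their poses are not given: they have to be found in the camera images.
- stand: Fixed aluminium knock-out stand, base 130 x 170 mm, carrying the mould on side rails 80 mm above the bench. Origin: centre of its underside; z up; -x is the side with the black handle; y is the direction in which the carriage slides. It lies anywhere on the bench at a yaw of up to 0.35 rad.
- mould: Loose cast-aluminium mould block, 110 (x) x 150 (y) x 36 mm high, 1.8 kg, resting on the stand's rails between low lips: underside 80 mm, flat top face 116 mm above the bench. Not clamped: pushed up by more than its weight it lifts. Origin: centre of its underside; axes as the stand's. The die's pocket is at its centre.
- hole (a point): Centre of the hole's mouth in the mould's underside. The hole, 15 mm along x and 13 mm along y, goes straight up through the 20 mm thick floor into the pocket; hole, pocket and mould origin share one vertical axis.
- pocket (a point): Centre of the pocket's mouth in the mould's top face. The pocket is 16 mm deep; its two y sides are spring-loaded cheeks that clamp the die: pushing the die up takes about 5 to 9 N more than moving the lifter alone. Once the die's underside is above the top face the cheeks snap in 3 mm beneath it, so that it cannot fall back.
- die: Loose steel pattern die, a 40 x 40 x 16 mm square block, 0.15 kg, a rosette of small round dots on its top. Origin: centre of its underside; z up. At first it sits in the mould's pocket, its top flush with the mould's top face, its sides parallel to the mould's, too flush to be gripped.
- carriage: Dark steel carriage low inside the stand, under the mould. Slides along the stand's y, 45 mm to either side of the stand's centre, with about 2 N of friction; starts up to 30 mm off centre. Origin: on its centre line. It carries the lifter: an aluminium bar with the black handle at its -x end, which slides straight up by 45 mm.
- bar (a point): Point on top of the lifter bar, on the carriage's centre line, 105 mm from the handle's axis along +x. Near it stands the knockout rod: 9 mm thick, flat tip. In x it is in line with the hole, but along y it is clamped up to 11 mm to either side of this point; how far differs each time and is not measured.
- grip (a point): Grip point on the black handle: on the axis of an upright square post 16 x 16 mm, 18 mm below its flat top, 90 mm above the bench when the lifter is down. The post is 105 mm from the stand's centre line towards -x (its axis 50 mm in front of the mould); pinch it from above across its y faces. Pushed along y it moves the carriage, pulled up it lifts the rod.
- lift (a joint): Height of the lifter in m: 0 down (rod tip 6 mm below the mould's underside), 0.045 at its upper stop. The rod tip reaches the hole mouth at 0.006, the die at 0.026, and the die's underside is level with the mould's top face at 0.042. Moving the lifter alone takes about 5 to 7 N; it stays where it is left.
- turntable: Cast-aluminium turntable; fixed foot with a freely turning round platter of 200 mm diameter, flat top 90 mm above the bench. Origin: centre of the foot's underside, on the axis.
- platter_top (a point): Centre of the platter's top face, 90 mm above the bench.
- bowl: Small glass bowl, 100 mm across, 45 mm high. Bystander. Origin: centre of its underside.
- ramekin: Pink ceramic ramekin, 84 mm across, 45 mm high. Bystander. Origin: centre of its underside.
- smoother: Black plastic icing smoother, flat plate 150 x 85 mm with a rib handle, 33 mm high. Bystander. Origin: centre of its underside.
- spatula: Offset spatula lying along its x, 295 mm long, black handle at -x, steel blade at +x, 16 mm high. Bystander. Origin: on the underside near the middle.
Mind the look-alikes: they are no part of the job. What is meant by the mould is not green or purple, and is the larger of those in its own colour.

How it is judged:
On the way:
1. the rod has pushed the die up until it stands free on top of the mould, over its pocket, untouched by the fingers (z of die in the frame of mould above 0.0345 m and horizontal distance between die and mould below 0.015 m and value of joint lift above 0.038 m and contact force between the fingers and die below 0.1 N), for 0.2 s.
At the end, for the whole second after the job is handed in: The die lies flat (within 0.1 rad, pattern up) and still on the platter, its centre within 35 mm of the platter's centre, released; the mould sits on its rails within 3 mm in height and 6 mm of where it was (horizontal distance between die and platter_top below 0.035 m and z of die in the frame of platter_top between -0.004 and 0.004 m and angle between die's own z axis and vertical below 0.1 rad and linear speed of die below 0.02 m/s and contact force between the fingers and die below 0.1 N and z of mould in the frame of stand between 0.077 and 0.083 m and distance of mould from where it was at the start of the episode below 0.006 m); the robot touches nothing.
It fails at once if the mould is heaved more than 4 mm off its seat or shoved more than 8 mm (z of mould in the frame of stand above 0.084 m or distance of mould from where it was at the start of the episode above 0.008 m).
It fails at once if the rod or lifter presses on the mould with more than 25 N (contact force between carriage and mould above 25 N).
It fails at once if the die is dropped or flung (linear speed of die above 0.6 m/s and contact force between the fingers and die below 0.1 N).
It fails at once if a bystander is moved more than 20 mm (distance of any of bowl, ramekin, smoother, spatula from where it was at the start of the episode above 0.02 m).
It also fails if it takes over 72 s, if anything falls off the work surface, if the arm or the gripper's body presses on something with over 40 N, if the wrist force passes 120 N, or if a joint passes its speed limit or range.

ROBOT

A 7-joint arm with a two-finger parallel gripper is mounted at the origin on the work surface. World frame = base frame: x ahead of the robot, y to its left, z up, the work surface at z = 0. Lengths are in m, angles in rad, forces in N, time in s.
With the tool pointing down it reaches from about 0.4 to 0.875 m from the base axis. Payload 19.3 kg.
Tool frame: the origin (TCP) lies midway between the tips of the shut fingers; the grasp point (between the pads) lies manip.tcp_to_grasp behind it (manip.tcp_to_grasp is the distance from the TCP to the grasp point, in m); z points along the fingers, y is the line along which they close (so a half turn about z gives the same grasp; the last joint's range is limited). The gripper opens to 85 mm and grips with 20 to 120 N. Pads are 22 mm wide; open, the fingers measure 114 mm over their backs; the gripper's body (76 mm by 85 mm) begins 54 mm behind the grasp point. The pads swing forward as they close: fully open they stand 13 mm farther back than shut.
Start: joints at [-1.382, 0.521, -0.036, 1.599, 0.021, 1.021, -0.113], TCP at [0.16, 0.604, 0.231] pointing down, gripper open.
Joint ranges: [-2.91, 2.91], [-0.3, 2.13], [-1.5, 1.42], [0.17, 2.43], [-1.26, 4.41], [0.16, 1.93], [-2.52, 2.52]. Speed limits (rad/s): [1.89, 1.89, 2.39, 2.39, 3.01, 3.01, 3.01].

INTERFACE

Orientations are given as a unit quaternion [w, x, y, z].
In Python, from rig import manip gives the robot as it stands.
- The arm moves only by the tool carry_out, never from a script. Its argument "motion" is a list of rows, each a list of 3 entries, a list of its own where there are three numbers: the closure, from -1 (fully open) to 1 (shut), then the shift along the tool's x, y, z in m, then the turn about the tool's z in rad. In form: [[fingers, [x, y, z], yaw], ...]. A call has 1 to 10 rows; each row shifts and turns the commanded pose from where the row before left it, along the tool's axes as they then stand; what a row does not reach is not made up. A row lasts 1/12 s, in which the tool goes at most 41.7 mm and 7.16 degrees, less where a joint would pass 70% of its speed; a pose out of reach is approached as far as the arm can. A call with a gripper value outside its range is refused whole. The fingers move at their own pace and stop on an object; "newtons" is the grip in N (left out, the last holds). Time passes only in rows, so rows that do not move let the fingers close. It gives the time, the measured TCP pose, the force, the opening and the grip force at its end, in the units of the state.
- manip.get_state(): the state, without advancing time (a new reading comes with each control period).
- manip.capture(name): name is "scene" or "top" or "wrist"; returns the picture (400x640x3 uint8, blue, green, red); there is no depth.
- manip.get_calibration(name): a dict with "K" (3x3 intrinsics, pixels), "xyz" and "orientation" of the camera in the world; the wrist camera has in their place "tool_from_camera" (4x4, takes a point from camera to tool coordinates, whose origin is the TCP and whose axes are the flange's). Camera axes: x right, y up, looking along -z (the intrinsics and any distortion apply to the point x, -y, -z); pixel columns grow to the right and rows downward; lengths in m; the calibration is good to about 2 mm. A picture is of the moment at which its call begins: read the wrist's pose just before it. get_calibration takes no time and is no camera call.
- manip.hand_in(): hands the job in; it is judged then, once.
The state is a dict: "t": time; "qpos": joint angles; "qvel": joint speeds; "effort": joint torques, N m; "eef_pos": TCP position; "ee_rot": TCP orientation; "wrist_force": force on the tool from outside, world axes, zero at the start; "moment": the same for the moment, N m; "finger_gap": opening from 0.0 (shut) to 1.0 (fully open); "finger_force": force on a finger pad.
Only numpy, scipy, OpenCV 4.12 (cv2) and the standard library are available. Lean on these libraries where they do the work, as an engineer would, in place of code of your own. Each camera call takes 0.05 s, during which the arm holds its last target. There are 200 camera calls.

## Working session

There is one attempt and no reset: what is moved stays moved. The work goes in short steps, Python scripts to look and compute and a tool call to move; the robot and the scene stay as the last step left them, time stands still between calls to the robot, and variables do not carry over. Pictures are saved under pics/ and viewed, at most 10 in all, crops included, and the job is handed in when it is done.

Besides the shell and the picture viewer there is one more tool, called after "Call:" by a JSON object that holds its "api" and its "payload", one argument or row to a line. carry_out: Moves the arm, as the interface text tells. Its arguments: {"type":"object","properties":{"motion":{"type":"array","items":{"type":"array"}},"newtons":{"type":"number"}},"required":["motion"]}

```bash
mkdir -p pics; cat > h.py <<'E'
import numpy as np, cv2
from scipy.spatial.transform import Rotation as R
from rig import manip
def q(o): return R.from_quat([o[1],o[2],o[3],o[0]])
def cam(name,st=None):
    c=manip.get_calibration(name); K=np.array(c["K"])
    if "tool_from_camera" in c:
        T=np.array(c["tool_from_camera"]); r=q(st["ee_rot"]).as_matrix()
        return K,r@T[:3,:3],r@T[:3,3]+np.array(st["eef_pos"]),c
    return K,q(c["orientation"]).as_matrix(),np.array(c["xyz"]),c
def pix2w(C,uv,z):
    K,r,p,c=C; d=c.get("distortion",c.get("dist",None))
    n=cv2.undistortPoints(np.array([[uv]],float),K,None if d is None else np.array(d,float))[0,0]
    v=r@np.array([n[0],-n[1],-1.]); return p+v*(z-p[2])/v[2]
def w2pix(C,P):
    K,r,p,c=C; d=c.get("distortion",c.get("dist",None))
    x=r.T@(np.array(P)-p); return cv2.projectPoints(np.array([[x[0],-x[1],-x[2]]]),np.zeros(3),np.zeros(3),K,None if d is None else np.array(d,float))[0][0,0]
E
python3 - <<'E'
from h import *
s=manip.get_state(); print(s, manip.tcp_to_grasp)
for n in("top","scene"):
    cv2.imwrite(f"pics/{n}0.png",manip.capture(n)); print(manip.get_calibration(n))
print(manip.get_calibration("wrist"))
E
```

```text
{'t': 0.0, 'qpos': array([-1.38219037,  0.52201603, -0.03633081,  1.6000381 ,  0.02117151,
        1.02110494, -0.112821  ]), 'qvel': array([-3.80555861e-04,  1.32586971e-03, -5.80090877e-04, -1.18116936e-03,
        1.25246132e-05, -5.93051858e-04, -1.04810571e-03]), 'effort': array([ 4.02791047e-04, -9.27094102e+01,  1.97985403e+00, -3.69938099e+01,
        1.79000222e-02,  8.08559242e-03, -2.46337623e-05]), 'eef_pos': array([0.15989008, 0.60382971, 0.23071365]), 'ee_rot': array([-4.64838578e-05,  1.29063122e-01,  9.91636204e-01, -5.89497848e-04]), 'wrist_force': array([ 0.11541602,  0.68340151, -0.54812565]), 'moment': array([-0.0196248 ,  0.01206922, -0.00437277]), 'finger_force': 0.0, 'finger_gap': 1.0033344775743165} 0.0187
{'K': array([[466.75340972,   0.        , 312.66587711],
       [  0.        , 466.75340972, 202.60674045],
       [  0.        ,   0.        ,   1.        ]]), 'xyz': array([0.43788979, 0.02334625, 1.29305243]), 'orientation': array([-0.70482444, -0.03255803,  0.0443578 ,  0.70724456])}
{'K': array([[408.84012928,   0.        , 323.12198591],
       [  0.        , 408.84012928, 206.51674876],
       [  0.        ,   0.        ,   1.        ]]), 'xyz': array([1.1334638 , 0.31980758, 0.94684107]), 'orientation': array([0.48109015, 0.16924232, 0.27729131, 0.81425969])}
{'K': array([[288.8187487 ,   0.        , 319.21934798],
       [  0.        , 288.8187487 , 201.00094276],
       [  0.        ,   0.        ,   1.        ]]), 'tool_from_camera': array([[-3.51323017e-04,  9.49463496e-01,  3.13877280e-01,
         8.05271273e-02],
       [ 9.99999899e-01,  2.45740003e-04,  3.75948905e-04,
        -1.20182801e-05],
       [ 2.79817557e-04,  3.13877381e-01, -9.49463486e-01,
        -1.41972325e-01],
       [ 0.00000000e+00,  0.00000000e+00,  0.00000000e+00,
         1.00000000e+00]])}
```

View pics/top0.png

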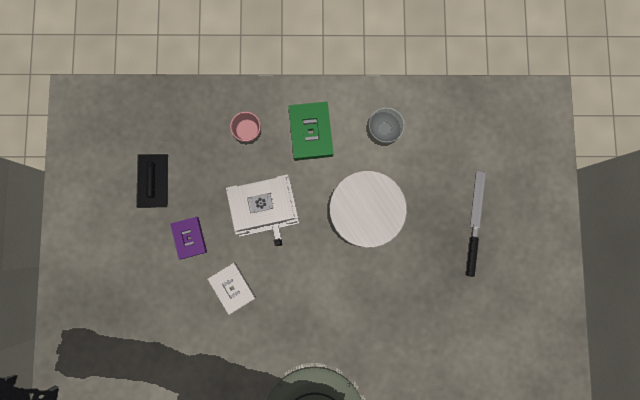

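View pics/scene0.png

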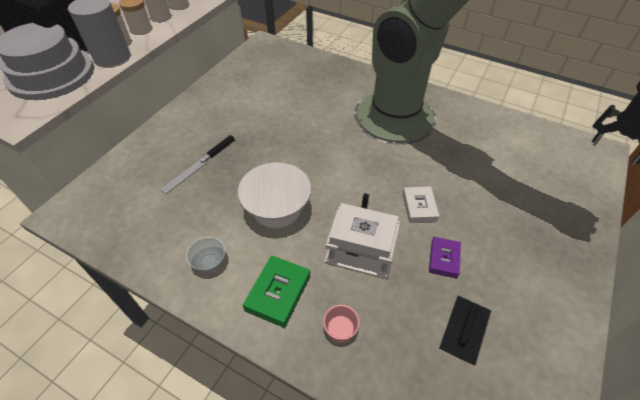

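The top view shows four block candidates: a green block at (311,131), a purple one at (188,238), a small white one at (232,288), and a large aluminium one at (262,204). Only the large one sits on the stand, with the black handle at (278,240) and the dotted die at (260,203), so I choose that. Next I'll check it in a close crop.

```bash
python3 - <<'E'
import cv2,numpy as np
a=cv2.imread("pics/top0.png")[168:252,215:311]; b=cv2.imread("pics/scene0.png")[185:285,315:411]
a=cv2.resize(a,None,fx=6,fy=6,interpolation=cv2.INTER_CUBIC)[:, :]
b=cv2.resize(b,None,fx=6,fy=6,interpolation=cv2.INTER_CUBIC)
b=cv2.convertScaleAbs(b,alpha=1.0)
cv2.imwrite("pics/topc.png",a); cv2.imwrite("pics/scenec.png",b)
E
```

```text
(no output)
```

View pics/topc.png

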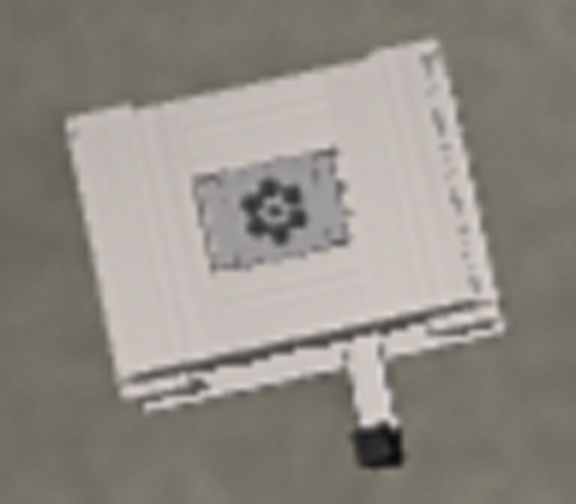

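View pics/scenec.png

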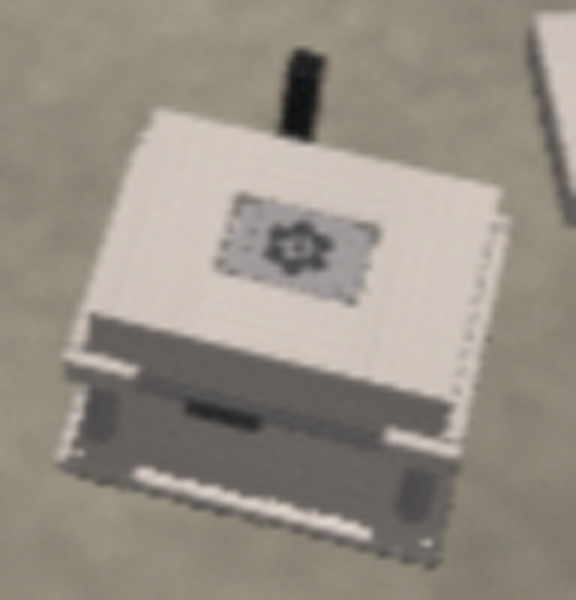

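```bash
python3 - <<'E'
from h import *
T=cam("top"); S=cam("scene")
f=lambda x,y:(215+(x+.5)/6-.5,168+(y+.5)/6-.5)
g=lambda x,y:(315+(x+.5)/6-.5,185+(y+.5)/6-.5)
for n,p,z in [("die",f(275,210),.116),("handle",f(380,448),.108),("mouldTL",f(70,118),.116),("BL",f(120,382),.116),("BR",f(490,300),.116),("TR",f(437,42),.116),("pl",(368,209),.09)]: print(n,pix2w(T,p,z).round(4))
for n,p,z in [("die",g(298,247),.116),("handle",g(308,58),.108),("c1",g(155,110),.116),("c2",g(500,187),.116),("c3",g(92,313),.116),("c4",g(455,405),.116),("pl",(274.5,194),.09)]: print(n,pix2w(S,p,z).round(4))
E
```

```text
die [0.5669 0.1357 0.116 ]
handle [0.4668 0.0915 0.108 ]
mouldTL [0.6062 0.2226 0.116 ]
BL [0.4946 0.2    0.116 ]
BR [0.5285 0.045  0.116 ]
TR [0.6386 0.0675 0.116 ]
pl [ 0.5523 -0.1406  0.09  ]
die [0.5657 0.1343 0.116 ]
handle [0.4649 0.0926 0.108 ]
c1 [0.53   0.0493 0.116 ]
c2 [0.4961 0.1958 0.116 ]
c3 [0.6361 0.075  0.116 ]
c4 [0.6049 0.2212 0.116 ]
pl [ 0.5707 -0.13    0.09  ]
```

```bash
cat >> h.py <<'E'
YAW=.215; C0=np.array([.566,.135,0])
Rs=R.from_euler('z',YAW).as_matrix()
def sw(p): return C0+Rs@np.array(p,float)   # stand -> world
def ws(p): return Rs.T@(np.array(p)-C0)
def rel(p,st): return q(st["ee_rot"]).as_matrix().T@(np.array(p)-st["eef_pos"])
def toolang(st):
    x=q(st["ee_rot"]).as_matrix()[:,0]; return np.arctan2(x[1],x[0])
E
python3 - <<'E'
from h import *
st=manip.get_state()
print("ang",np.degrees(toolang(st)), rel([.42,.2,.231],st))
s2=dict(st); a=np.radians(154.3)
m=np.array([[np.cos(a),np.sin(a),0],[np.sin(a),-np.cos(a),0],[0,0,-1]]).T
Q=R.from_matrix(m).as_quat(); s2["ee_rot"]=np.array([Q[3],*Q[:3]]); 
t=sw([-.145,-.098,.03]);s2["eef_pos"]=t;print(t)
W=cam("wrist",s2); print(ws(W[2]))
for p in [(0,-.02,.035),(0,-.02,.05),(0,-.02,.07),(0,-.031,.045),(0,-.009,.045),(-.055,-.02,.08),(-.105,-.02,.108)]: print(p,w2pix(W,sw(p)))
E
```

```text
ang 165.1714920189809 [-3.54795659e-01 -3.23865149e-01  1.52931086e-04]
[0.44524647 0.00832094 0.03      ]
[-0.20844755 -0.04841143  0.17197232]
(0, -0.02, 0.035) [566.7181742  358.94763614]
(0, -0.02, 0.05) [588.49559672 381.25422118]
(0, -0.02, 0.07) [624.2886525 417.9170008]
(0, -0.031, 0.045) [562.68560997 382.23600285]
(0, -0.009, 0.045) [599.42952157 364.32457312]
(-0.055, -0.02, 0.08) [601.34207364 368.08766687]
(-0.105, -0.02, 0.108) [627.14070085 346.36081715]
```

Call:
{"api": "carry_out", "payload": {
  "motion": [
    [-1,[-0.0295,-0.027,0],0.02],
    [-1,[-0.0295,-0.027,0],0.02],
    [-1,[-0.0295,-0.027,0],0.02],
    [-1,[-0.0295,-0.027,0],0.02],
    [-1,[-0.0295,-0.027,0],0.02],
    [-1,[-0.0295,-0.027,0],0.02],
    [-1,[-0.0295,-0.027,0],0.02],
    [-1,[-0.0295,-0.027,0],0.02],
    [-1,[-0.0295,-0.027,0],0.02],
    [-1,[-0.0295,-0.027,0],0.02]
  ]
}}

```text
t: 0.93
eef_pos: [0.3449, 0.2483, 0.2313]
ee_rot: [-0.0, 0.228, 0.974, 0.0]
wrist_force: [2.4, 0.2, -0.2]
finger_gap: 0.999
finger_force: 0.0
```

```bash
python3 - <<'E'
from h import *
st=manip.get_state()
print(st["t"],st["eef_pos"],"ang",np.degrees(toolang(st)), rel(sw([-.132,-.1,.015]),st))
E
```

```text
0.9333 [0.34491937 0.24828894 0.23126786] ang 153.65764146368807 [-0.20780876 -0.16398136  0.21624365]
```

Call:
{"api": "carry_out", "payload": {
  "motion": [
    [-1,[-0.029,-0.0234,0],0],
    [-1,[-0.029,-0.0234,0],0],
    [-1,[-0.029,-0.0234,0],0],
    [-1,[-0.029,-0.0234,0],0],
    [-1,[-0.029,-0.0234,0],0],
    [-1,[-0.029,-0.0234,0],0],
    [-1,[-0.029,-0.0234,0],0],
    [-1,[0,0,0.035],0],
    [-1,[0,0,0.035],0],
    [-1,[0,0,0.035],0]
  ]
}}

```text
t: 1.77
eef_pos: [0.4543, 0.0128, 0.1252]
ee_rot: [0.001, 0.228, 0.974, 0.0]
wrist_force: [0.9, 0.8, -0.9]
finger_gap: 0.999
finger_force: 0.0
```

```bash
python3 - <<'E'
from h import *
st=manip.get_state()
print(st["t"],st["eef_pos"],"ang",np.degrees(toolang(st)), rel(sw([-.132,-.1,.015]),st))
E
```

```text
1.7667 [0.45425921 0.01277628 0.12522085] ang 153.63474021479627 [-0.0051687  -0.00149713  0.11022626]
```

Call:
{"api": "carry_out", "payload": {
  "motion": [
    [-1,[-0.003,0,0.028],0],
    [-1,[0,0,0.028],0],
    [-1,[0,0,0.028],0],
    [-1,[0,0,0.026],0],
    [-1,[0,0,0],0]
  ]
}}

```text
t: 2.18
eef_pos: [0.4545, 0.0119, 0.0126]
ee_rot: [-0.003, 0.227, 0.974, -0.001]
wrist_force: [-2.3, -0.7, -0.4]
finger_gap: 0.999
finger_force: 0.0
```

```bash
python3 - <<'E'
from h import *
st=manip.get_state(); im=manip.capture("wrist"); np.save("st1.npy",st,allow_pickle=True)
cv2.imwrite("pics/w1.png",im); print(st["t"],ws(st["eef_pos"]))
a=cv2.convertScaleAbs(cv2.resize(im[250:400,440:640],None,fx=4,fy=4,interpolation=cv2.INTER_CUBIC),alpha=1.5)
cv2.imwrite("pics/w1c.png",a)
E
```

```text
2.1833 [-0.13521128 -0.09650133  0.01264668]
```

View pics/w1c.png

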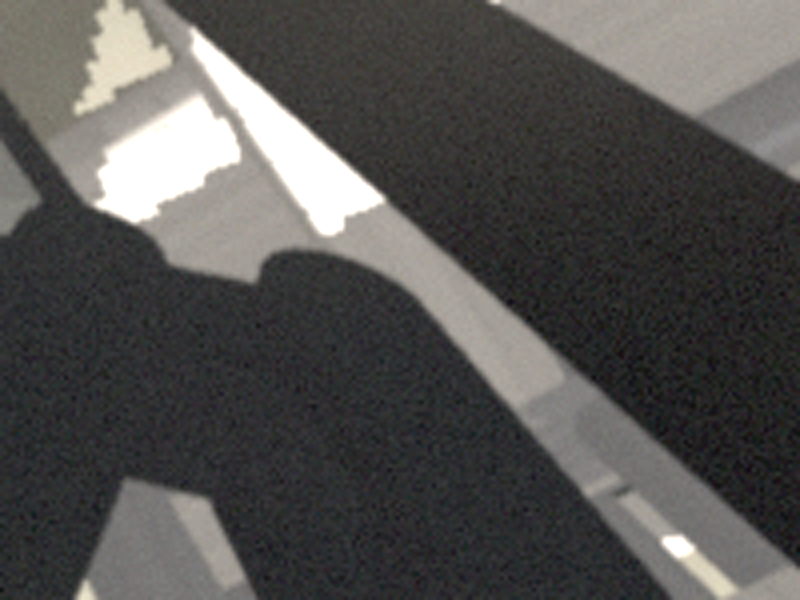

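```bash
python3 - <<'E'
from h import *
st=np.load("st1.npy",allow_pickle=True).item(); W=cam("wrist",st)
def onplane(uv,x0):
    K,r,p,c=W; n=np.linalg.inv(K)@[*uv,1]; v=Rs.T@r@np.array([n[0],-n[1],-1]); o=ws(p); return o+v*(x0-o[0])/v[0]
f=lambda x,y:(440+x/4,250+y/4)
for p in [(590,490),(625,487),(715,597),(740,590),(620,490),(678,546),(700,560),(570,385),(590,440)]:
    print(p,onplane(f(*p),0).round(4),onplane(f(*p),-.05).round(4))
for p in [(0,-.02,.03),(0,-.02,.05),(0,-.03,.04),(0,-.01,.04),(-.065,-.02,.03),(-.105,-.02,.03),(-.105,-.02,.108),(.06,-.02,.03)]:
    u=w2pix(W,sw(p)); print(p,(u-[440,250])*4)
E
```

```text
(590, 490) [ 0.     -0.0185  0.0344] [-0.05   -0.0255  0.065 ]
(625, 487) [-0.     -0.015   0.0359] [-0.05   -0.0229  0.0661]
(715, 597) [ 0.     -0.017   0.0502] [-0.05   -0.0244  0.0768]
(740, 590) [ 0.     -0.0143  0.0506] [-0.05   -0.0224  0.0771]
(620, 490) [ 0.     -0.0157  0.036 ] [-0.05   -0.0235  0.0661]
(678, 546) [ 0.     -0.0157  0.0441] [-0.05   -0.0235  0.0722]
(700, 560) [ 0.     -0.015   0.0463] [-0.05   -0.023   0.0739]
(570, 385) [ 0.     -0.0099  0.0218] [-0.05   -0.0191  0.0555]
(590, 440) [ 0.     -0.0136  0.0291] [-0.05   -0.0219  0.061 ]
(0, -0.02, 0.03) [551.41830369 467.35246858]
(0, -0.02, 0.05) [689.44544376 606.53685208]
(0, -0.03, 0.04) [543.27186543 567.91920662]
(0, -0.01, 0.04) [690.83242927 496.30865055]
(-0.065, -0.02, 0.03) [339.89580056 154.4185474 ]
(-0.105, -0.02, 0.03) [185.62315899 -73.81789053]
(-0.105, -0.02, 0.108) [984.98818306 525.0030008 ]
(0.06, -0.02, 0.03) [713.32790442 706.88729578]
```

View pics/w1.png

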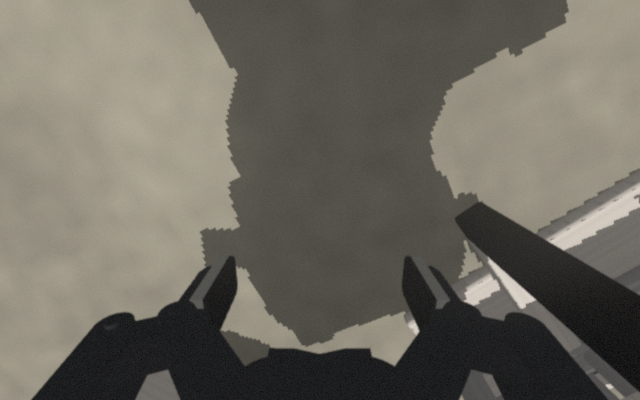

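The crop shows the black handle across the right side and the finger at lower left. Between them, at crop (600-740, 485-600), is a lit upright strip that could be the rod, but it is partly hidden. I'll step sideways for one clearer look.

```bash
python3 - <<'E'
from h import *
st=manip.get_state(); print(ws(st["eef_pos"]),np.degrees(toolang(st)))
for xs,ys,z,da in [(-.14,-.115,.013,8),(-.14,-.115,.013,11),(-.15,-.125,.013,10),(-.15,-.125,.013,13)]:
    s2=dict(st); s2["eef_pos"]=sw([xs,ys,z]); a=np.radians(153.6+da)
    m=np.array([[np.cos(a),np.sin(a),0],[np.sin(a),-np.cos(a),0],[0,0,-1]]).T
    Q=R.from_matrix(m).as_quat(); s2["ee_rot"]=np.array([Q[3],*Q[:3]]); W=cam("wrist",s2)
    print(xs,ys,da,s2["eef_pos"].round(3),rel(sw([xs,ys,z]),st).round(3),ws(W[2]).round(3))
    for p in [(0,-.024,.04),(0,-.015,.04),(0,-.019,.035),(0,-.019,.05),(-.055,-.03,.08),(-.105,-.028,.108),(-.105,-.028,.09),(-.113,-.028,.1)]: print("  ",p,w2pix(W,sw(p)).round(0))
E
```

```text
[-0.13445869 -0.09677785  0.01481266] 153.69430627348157
-0.14 -0.115 8 [ 0.454 -0.007  0.013] [-0.007 -0.018  0.002] [-0.209 -0.074  0.155]
   (0, -0.024, 0.04) [594. 403.]
   (0, -0.015, 0.04) [611. 397.]
   (0, -0.019, 0.035) [595. 391.]
   (0, -0.019, 0.05) [621. 419.]
   (-0.055, -0.03, 0.08) [638. 422.]
   (-0.105, -0.028, 0.108) [729. 413.]
   (-0.105, -0.028, 0.09) [644. 350.]
   (-0.113, -0.028, 0.1) [681. 360.]
-0.14 -0.115 11 [ 0.454 -0.007  0.013] [-0.007 -0.018  0.002] [-0.211 -0.078  0.155]
   (0, -0.024, 0.04) [582. 414.]
   (0, -0.015, 0.04) [599. 408.]
   (0, -0.019, 0.035) [584. 402.]
   (0, -0.019, 0.05) [609. 430.]
   (-0.055, -0.03, 0.08) [627. 434.]
   (-0.105, -0.028, 0.108) [722. 429.]
   (-0.105, -0.028, 0.09) [640. 363.]
   (-0.113, -0.028, 0.1) [678. 375.]
-0.15 -0.125 10 [ 0.446 -0.019  0.013] [-0.005 -0.032  0.002] [-0.221 -0.086  0.155]
   (0, -0.024, 0.04) [609. 415.]
   (0, -0.015, 0.04) [625. 410.]
   (0, -0.019, 0.035) [609. 403.]
   (0, -0.019, 0.05) [637. 432.]
   (-0.055, -0.03, 0.08) [663. 438.]
   (-0.105, -0.028, 0.108) [775. 436.]
   (-0.105, -0.028, 0.09) [683. 369.]
   (-0.113, -0.028, 0.1) [726. 382.]
-0.15 -0.125 13 [ 0.446 -0.019  0.013] [-0.005 -0.032  0.002] [-0.223 -0.09   0.155]
   (0, -0.024, 0.04) [596. 426.]
   (0, -0.015, 0.04) [612. 421.]
   (0, -0.019, 0.035) [597. 414.]
   (0, -0.019, 0.05) [623. 443.]
   (-0.055, -0.03, 0.08) [651. 450.]
   (-0.105, -0.028, 0.108) [765. 452.]
   (-0.105, -0.028, 0.09) [677. 383.]
   (-0.113, -0.028, 0.1) [719. 398.]
```

Call:
{"api": "carry_out", "payload": {
  "motion": [
    [-1,[-0.003,-0.016,-0.008],0],
    [-1,[-0.002,-0.016,-0.008],-0.09],
    [-1,[0,0,0],0],
    [-1,[0,0,0],0]
  ]
}}

```text
t: 2.57
eef_pos: [0.4479, -0.0193, 0.0341]
ee_rot: [0.001, 0.184, 0.983, 0.0]
wrist_force: [-0.1, 1.3, -0.5]
finger_gap: 1.0
finger_force: 0.0
```

```bash
python3 - <<'E'
from h import *
st=manip.get_state(); im=manip.capture("wrist"); np.save("st1.npy",st,allow_pickle=True)
cv2.imwrite("pics/w2.png",im); print(st["t"],ws(st["eef_pos"]))
a=cv2.convertScaleAbs(cv2.resize(im[250:400,490:640],None,fx=4,fy=4,interpolation=cv2.INTER_CUBIC),alpha=1.5)
cv2.imwrite("pics/w2c.png",a)
W=cam("wrist",st)
for p in [(0,-.024,.04),(0,-.015,.04),(0,-.019,.035),(0,-.019,.05),(-.055,-.03,.08),(-.105,-.028,.108)]: print("  ",p,(w2pix(W,sw(p))-[490,250])*4)
E
```

```text
2.5667 [-0.14833737 -0.1255604   0.03411013]
   (0, -0.024, 0.04) [411.99010506 445.22331405]
   (0, -0.015, 0.04) [471.51748361 419.67327548]
   (0, -0.019, 0.035) [415.13817426 404.38532862]
   (0, -0.019, 0.05) [509.63315986 489.07578949]
   (-0.055, -0.03, 0.08) [535.74844293 453.24612857]
   (-0.105, -0.028, 0.108) [759.29443876 327.64377945]
```

View pics/w2c.png

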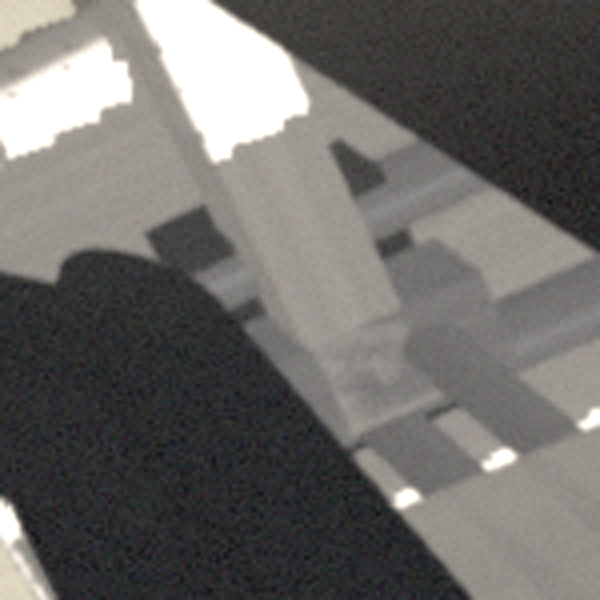

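```bash
python3 - <<'E'
from h import *
st=np.load("st1.npy",allow_pickle=True).item(); W=cam("wrist",st)
def onplane(uv,x0):
    K,r,p,c=W; n=np.linalg.inv(K)@[*uv,1]; v=Rs.T@r@np.array([n[0],-n[1],-1]); o=ws(p); return o+v*(x0-o[0])/v[0]
f=lambda x,y:(490+x/4,250+y/4)
for n,p in [("Al",(412,358)),("Al",(525,450)),("Ar",(452,328)),("Ar",(573,430)),("Bl",(360,438)),("Bl",(400,495)),("Br",(430,420)),("Br",(485,465))]: print(n,onplane(f(*p),0).round(4))
for n,p in [("barL",(350,437)),("barR",(447,400)),("barL",(215,155)),("barR",(308,108)),("barR",(390,305)),("barL",(290,335))]: print(n,ws(pix2w(W,f(*p),.03)).round(4))
E
```

```text
Al [-0.     -0.0138  0.0286]
Al [ 0.     -0.0132  0.0463]
Ar [ 0.     -0.0058  0.027 ]
Ar [ 0.     -0.0064  0.0463]
Bl [ 0.     -0.0287  0.0362]
Bl [-0.     -0.0307  0.0454]
Br [ 0.     -0.0193  0.0378]
Br [-0.     -0.0188  0.0461]
barL [ 0.0085 -0.0277  0.03  ]
barR [ 0.0096 -0.0123  0.03  ]
barL [-0.0559 -0.0273  0.03  ]
barR [-0.0562 -0.0131  0.03  ]
barR [-0.0142 -0.0141  0.03  ]
barL [-0.0172 -0.029   0.03  ]
```

The rod shows as the dark upright at crop (412-573, 325-450), with its centre at stand y ≈ -9.8 mm. The bar's centre is at -20 mm, so the rod is offset by about +10 mm and the carriage must move about +10 mm. Next: grip the handle.

Call:
{"api": "carry_out", "payload": {
  "motion": [
    [-1,[0,0,-0.03],0],
    [-1,[0,0,-0.03],0],
    [-1,[0,0,-0.03],0],
    [-1,[0,0,-0.03],0],
    [-1,[0,0,0],-0.117],
    [-1,[0,0,0],-0.117],
    [-1,[0,0,0],-0.117],
    [-1,[0,0,0],-0.117],
    [-1,[0,0,0],-0.117],
    [-1,[0,0,0],0]
  ]
}}

```text
t: 3.45
eef_pos: [0.4473, -0.0181, 0.1528]
ee_rot: [0.0, -0.111, 0.994, 0.0]
wrist_force: [-0.2, 0.1, -0.9]
finger_gap: 1.002
finger_force: 0.0
```

```bash
python3 - <<'E'
from h import *
st=manip.get_state()
print(st["t"],st["eef_pos"],"ang",np.degrees(toolang(st)), rel(sw([-.105,-.0205,.0713]),st))
E
```

```text
3.45 [ 0.44729326 -0.01808583  0.15283525] ang -167.28755072746753 [-0.04428962  0.10340975  0.08159556]
```

Call:
{"api": "carry_out", "payload": {
  "motion": [
    [-1,[-0.011,0.026,0],0],
    [-1,[-0.011,0.026,0],0],
    [-1,[-0.011,0.026,0],0],
    [-1,[-0.011,0.0255,0],0],
    [-1,[0,0,0],0],
    [-1,[0,0,0.027],0],
    [-1,[0,0,0.027],0],
    [-1,[0,0,0.0276],0],
    [-1,[0,0,0],0],
    [-1,[0,0,0],0]
  ],
  "newtons": 60
}}

```text
t: 4.28
eef_pos: [0.4672, 0.0917, 0.0705]
ee_rot: [-0.001, -0.107, 0.994, -0.0]
wrist_force: [-0.6, -0.1, 0.9]
finger_gap: 1.001
finger_force: 0.0
```

```bash
cat > s.py <<'E'
from h import *
st=manip.get_state()
print(st["t"],"stand",ws(st["eef_pos"]).round(4),"ang",np.degrees(toolang(st)).round(2),"F",st["wrist_force"].round(1),st["finger_gap"],st["finger_force"])
E
python3 s.py
```

```text
4.2833 stand [-0.1057 -0.0212  0.0705] ang -167.77 F [-0.6 -0.1  0.9] 1.000779295153412 0.0
```

Call:
{"api": "carry_out", "payload": {
  "motion": [
    [1,[0,0,0],0],
    [1,[0,0,0],0],
    [1,[0,0,0],0],
    [1,[0,0,0],0],
    [1,[0,0,0],0],
    [1,[0,0,0],0],
    [1,[0,0,0],0],
    [1,[0,0,0],0]
  ],
  "newtons": 60
}}

```text
t: 4.95
eef_pos: [0.4679, 0.0917, 0.071]
ee_rot: [0.0, -0.108, 0.994, 0.0]
wrist_force: [-3.0, -0.2, 8.1]
finger_gap: 0.182
finger_force: 58.9
```

```bash
python3 s.py
```

```text
4.95 stand [-0.1051 -0.0214  0.071 ] ang -167.63 F [-3.  -0.2  8.1] 0.1824985074595367 58.92433047294617
```

Call:
{"api": "carry_out", "payload": {
  "motion": [
    [1,[0,0.004,0],0],
    [1,[0,0.004,0],0],
    [1,[0,0.003,0],0],
    [1,[0,0,0],0],
    [1,[0,0,-0.002],0],
    [1,[0,0,-0.002],0],
    [1,[0,0,0],0],
    [1,[0,0,0],0]
  ]
}}

```text
t: 5.62
eef_pos: [0.4656, 0.1026, 0.0748]
ee_rot: [0.0, -0.108, 0.994, 0.0]
wrist_force: [1.6, 1.4, -1.6]
finger_gap: 0.177
finger_force: 59.0
```

```bash
python3 s.py
```

```text
5.6167 stand [-0.105  -0.0103  0.0748] ang -167.61 F [ 1.6  1.4 -1.6] 0.17748483913869642 59.043572545051575
```

Call:
{"api": "carry_out", "payload": {
  "motion": [
    [1,[0,0,-0.001],0],
    [1,[0,0,0],0]
  ]
}}

```text
t: 5.78
eef_pos: [0.4658, 0.1026, 0.0758]
ee_rot: [0.0, -0.108, 0.994, 0.0]
wrist_force: [3.5, 3.2, -5.4]
finger_gap: 0.18
finger_force: 58.6
```

Call:
{"api": "carry_out", "payload": {
  "motion": [
    [1,[0,0,-0.001],0],
    [1,[0,0,0],0]
  ]
}}

```text
t: 5.95
eef_pos: [0.4657, 0.1026, 0.0767]
ee_rot: [0.0, -0.108, 0.994, 0.0]
wrist_force: [3.9, 3.4, -5.2]
finger_gap: 0.176
finger_force: 58.6
```

Call:
{"api": "carry_out", "payload": {
  "motion": [
    [1,[0,0,-0.001],0],
    [1,[0,0,0],0]
  ]
}}

```text
t: 6.12
eef_pos: [0.4657, 0.1026, 0.0778]
ee_rot: [0.0, -0.108, 0.994, 0.0]
wrist_force: [4.2, 2.8, -6.5]
finger_gap: 0.178
finger_force: 58.6
```

Call:
{"api": "carry_out", "payload": {
  "motion": [
    [1,[0,0,-0.001],0],
    [1,[0,0,0],0]
  ]
}}

```text
t: 6.28
eef_pos: [0.4657, 0.1025, 0.0787]
ee_rot: [0.0, -0.108, 0.994, 0.0]
wrist_force: [3.8, 3.6, -6.2]
finger_gap: 0.177
finger_force: 58.6
```

Call:
{"api": "carry_out", "payload": {
  "motion": [
    [1,[0,0,-0.001],0],
    [1,[0,0,0],0]
  ]
}}

```text
t: 6.45
eef_pos: [0.4658, 0.1026, 0.0798]
ee_rot: [0.0, -0.108, 0.994, 0.0]
wrist_force: [4.1, 2.8, -5.5]
finger_gap: 0.18
finger_force: 58.6
```

Call:
{"api": "carry_out", "payload": {
  "motion": [
    [1,[0,0,-0.001],0],
    [1,[0,0,0],0]
  ]
}}

```text
t: 6.62
eef_pos: [0.4658, 0.1026, 0.0807]
ee_rot: [0.0, -0.108, 0.994, 0.0]
wrist_force: [3.4, 4.0, -6.5]
finger_gap: 0.174
finger_force: 58.6
```

Call:
{"api": "carry_out", "payload": {
  "motion": [
    [1,[0,0,-0.001],0],
    [1,[0,0,-0.001],0],
    [1,[0,0,-0.001],0]
  ]
}}

```text
t: 6.87
eef_pos: [0.4658, 0.1026, 0.0837]
ee_rot: [0.0, -0.108, 0.994, 0.0]
wrist_force: [5.3, 2.8, -8.2]
finger_gap: 0.18
finger_force: 58.6
```

Call:
{"api": "carry_out", "payload": {
  "motion": [
    [1,[0,0,-0.001],0],
    [1,[0,0,-0.001],0],
    [1,[0,0,-0.001],0]
  ]
}}

```text
t: 7.12
eef_pos: [0.4657, 0.1026, 0.0867]
ee_rot: [0.0, -0.108, 0.994, 0.0]
wrist_force: [5.0, 3.5, -6.8]
finger_gap: 0.181
finger_force: 58.6
```

Call:
{"api": "carry_out", "payload": {
  "motion": [
    [1,[0,0,-0.001],0],
    [1,[0,0,-0.001],0],
    [1,[0,0,-0.001],0]
  ]
}}

```text
t: 7.37
eef_pos: [0.4657, 0.1025, 0.0897]
ee_rot: [0.0, -0.108, 0.994, 0.0]
wrist_force: [4.9, 3.1, -6.0]
finger_gap: 0.178
finger_force: 58.5
```

Call:
{"api": "carry_out", "payload": {
  "motion": [
    [1,[0,0,-0.001],0],
    [1,[0,0,-0.001],0],
    [1,[0,0,-0.001],0]
  ]
}}

```text
t: 7.62
eef_pos: [0.4658, 0.1025, 0.0927]
ee_rot: [0.0, -0.108, 0.994, 0.0]
wrist_force: [4.2, 1.9, -7.2]
finger_gap: 0.179
finger_force: 58.5
```

Call:
{"api": "carry_out", "payload": {
  "motion": [
    [1,[0,0,-0.001],0],
    [1,[0,0,-0.001],0],
    [1,[0,0,-0.001],0],
    [1,[0,0,-0.001],0],
    [1,[0,0,-0.001],0],
    [1,[0,0,-0.001],0]
  ]
}}

```text
t: 8.12
eef_pos: [0.4659, 0.1026, 0.0986]
ee_rot: [0.0, -0.108, 0.994, 0.0]
wrist_force: [7.5, 3.8, -14.5]
finger_gap: 0.178
finger_force: 58.5
```

Call:
{"api": "carry_out", "payload": {
  "motion": [
    [1,[0,0,-0.001],0],
    [1,[0,0,-0.001],0],
    [1,[0,0,-0.001],0],
    [1,[0,0,-0.001],0]
  ]
}}

```text
t: 8.45
eef_pos: [0.4659, 0.1026, 0.1025]
ee_rot: [0.0, -0.108, 0.994, 0.0]
wrist_force: [7.4, 3.4, -14.2]
finger_gap: 0.182
finger_force: 58.5
```

Call:
{"api": "carry_out", "payload": {
  "motion": [
    [1,[0,0,-0.001],0],
    [1,[0,0,-0.001],0],
    [1,[0,0,-0.001],0],
    [1,[0,0,-0.001],0],
    [1,[0,0,-0.001],0],
    [1,[0,0,-0.001],0]
  ]
}}

```text
t: 8.95
eef_pos: [0.4659, 0.1026, 0.1085]
ee_rot: [0.0, -0.108, 0.994, 0.0]
wrist_force: [7.7, 4.0, -14.4]
finger_gap: 0.179
finger_force: 58.5
```

Call:
{"api": "carry_out", "payload": {
  "motion": [
    [1,[0,0,-0.001],0],
    [1,[0,0,-0.001],0],
    [1,[0,0,-0.001],0],
    [1,[0,0,-0.001],0],
    [1,[0,0,0],0]
  ]
}}

```text
t: 9.37
eef_pos: [0.4657, 0.1024, 0.1126]
ee_rot: [0.0, -0.108, 0.994, 0.0]
wrist_force: [5.2, 3.2, -7.8]
finger_gap: 0.179
finger_force: 59.4
```

Call:
{"api": "carry_out", "payload": {
  "motion": [
    [1,[0,0,-0.001],0],
    [1,[0,0,-0.001],0],
    [1,[0,0,0],0]
  ]
}}

```text
t: 9.62
eef_pos: [0.4657, 0.1025, 0.1147]
ee_rot: [0.0, -0.108, 0.994, 0.0]
wrist_force: [4.5, 2.3, -6.4]
finger_gap: 0.177
finger_force: 59.4
```

Call:
{"api": "carry_out", "payload": {
  "motion": [
    [1,[0,0,0],0],
    [1,[0,0,0],0],
    [1,[0,0,0.0005],0],
    [-1,[0,0,0],0],
    [-1,[0,0,0],0],
    [-1,[0,0,0],0],
    [-1,[0,0,0],0],
    [-1,[0,0,0],0],
    [-1,[0,0,-0.03],0],
    [-1,[0,0,-0.04],0]
  ]
}}

```text
t: 10.45
eef_pos: [0.4638, 0.1019, 0.1829]
ee_rot: [-0.003, -0.108, 0.994, -0.001]
wrist_force: [-0.4, 0.3, -0.5]
finger_gap: 0.997
finger_force: 0.0
```

Call:
{"api": "carry_out", "payload": {
  "motion": [
    [-1,[0,0,-0.04],0],
    [-1,[0,0,0],0]
  ]
}}

```text
t: 10.62
eef_pos: [0.4679, 0.103, 0.2304]
ee_rot: [0.004, -0.108, 0.994, 0.001]
wrist_force: [0.5, 0.6, 0.1]
finger_gap: 0.999
finger_force: 0.0
```

```bash
python3 s.py; python3 - <<'E'
from h import *
st=manip.get_state(); im=manip.capture("wrist"); np.save("st2.npy",st,allow_pickle=True); cv2.imwrite("pics/w3.png",im)
W=cam("wrist",st); print(w2pix(W,sw([0,0,.134])),w2pix(W,sw([-.105,-.01,.152])))
E
```

```text
10.6167 stand [-0.1026 -0.0104  0.2304] ang -167.65 F [0.5 0.6 0.1] 0.9992622614361549 0.0
[329.76878194 300.65579167] [319.74284341 206.54730626]
```

View pics/w3.png

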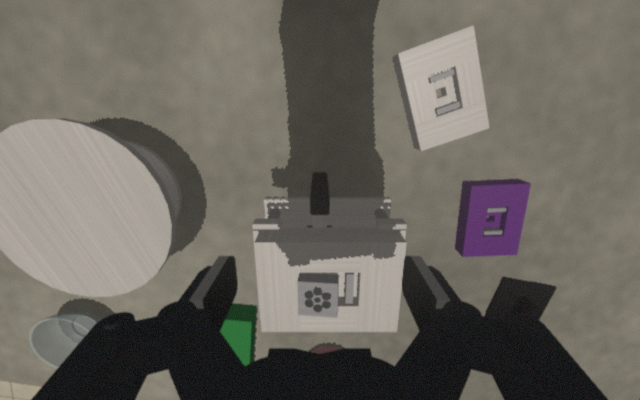

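```bash
python3 - <<'E'
from h import *
st=np.load("st2.npy",allow_pickle=True).item(); W=cam("wrist",st)
for p in [(318,299),(350,288)]: print(ws(pix2w(W,p,.134)).round(4),ws(pix2w(W,p,.116)).round(4))
im=cv2.imread("pics/w3.png")[215:345,240:420]
cv2.imwrite("pics/w3c.png",cv2.resize(im,None,fx=4.4,fy=4.4,interpolation=cv2.INTER_CUBIC))
E
```

```text
[-0.0019 -0.0116  0.134 ] [ 0.0119 -0.0117  0.116 ]
[-0.0147  0.0194  0.134 ] [-0.0018  0.0217  0.116 ]
```

View pics/w3c.png

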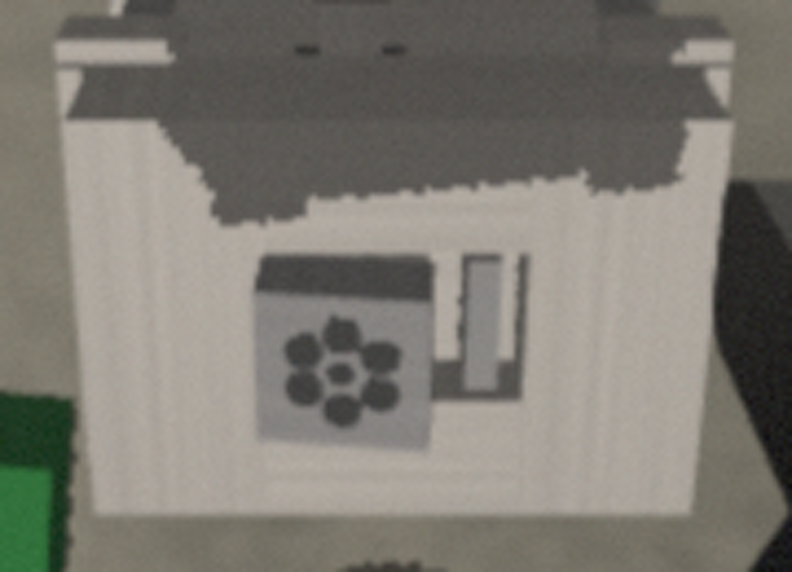

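The close crop shows the die lying flat on top of the mould, centre at crop (342,372). It has shifted about 11 mm towards -y, with one cheek visible to its right at (485,325). I can grip it there.

Call:
{"api": "carry_out", "payload": {
  "motion": [
    [-1,[-0.025,0,0],0],
    [-1,[-0.025,0,0],0],
    [-1,[-0.025,-0.001,0],0],
    [-1,[-0.0265,0,0],0],
    [-1,[0,0,0.03],0],
    [-1,[0,0,0.03],0],
    [-1,[0,0,0.025],0],
    [-1,[0,0,0.015],0],
    [-1,[0,0,0.009],0],
    [-1,[0,0,0],0]
  ]
}}

```text
t: 11.5
eef_pos: [0.5636, 0.1229, 0.113]
ee_rot: [-0.002, -0.108, 0.994, -0.0]
wrist_force: [-0.4, 0.2, -0.3]
finger_gap: 0.998
finger_force: 0.0
```

```bash
python3 s.py
```

```text
11.5 stand [-0.0049 -0.0113  0.113 ] ang -167.61 F [-0.4  0.2 -0.3] 0.9982433667468948 0.0
```

Call:
{"api": "carry_out", "payload": {
  "motion": [
    [-1,[-0.001,0,-0.002],0],
    [-1,[0,0,0],0],
    [1,[0,0,0],0],
    [1,[0,0,0],0],
    [1,[0,0,0],0],
    [1,[0,0,0],0],
    [1,[0,0,0],0],
    [1,[0,0,0],0]
  ],
  "newtons": 30
}}

```text
t: 12.17
eef_pos: [0.566, 0.1235, 0.1177]
ee_rot: [0.0, -0.108, 0.994, 0.0]
wrist_force: [-1.4, -1.0, 6.0]
finger_gap: 0.466
finger_force: 29.8
```

```bash
python3 s.py
```

```text
12.1667 stand [-0.0024 -0.0112  0.1177] ang -167.62 F [-1.4 -1.   6. ] 0.46572545762927425 29.808879415877527
```

Call:
{"api": "carry_out", "payload": {
  "motion": [
    [1,[0,0,-0.005],0],
    [1,[0,0,-0.01],0],
    [1,[0,0,-0.02],0],
    [1,[0,0,-0.03],0],
    [1,[0,0,-0.02],0],
    [1,[0,0,0],0]
  ]
}}

```text
t: 12.67
eef_pos: [0.5676, 0.1238, 0.207]
ee_rot: [0.003, -0.108, 0.994, 0.001]
wrist_force: [1.2, 0.3, -0.8]
finger_gap: 0.465
finger_force: 30.3
```

```bash
python3 s.py; python3 - <<'E'
from h import *
st=manip.get_state(); print(rel([.552,-.141,.2],st))
S=cam("scene"); im=cv2.imread("pics/scene0.png")
W=cam("wrist",np.load("st2.npy",allow_pickle=True).item())
for c in [(.552,-.141),(.56,-.135)]:
    P=[(c[0]+.1*np.cos(a),c[1]+.1*np.sin(a),.09) for a in np.linspace(0,2*np.pi,73)]
    for C in (S,W):
        u=np.array([w2pix(C,p) for p in P]); print(c,"min",u.min(0).round(1),"max",u.max(0).round(1))
E
```

```text
12.6667 stand [-0.0009 -0.0113  0.207 ] ang -167.63 F [ 1.2  0.3 -0.8] 0.46536982858970977 30.296855096567015
[ 0.07194776 -0.25530841  0.00643555]
(0.552, -0.141) min [238.1 161.7] max [311.2 217.2]
(0.552, -0.141) min [-27.8 116.2] max [171.3 295.8]
(0.56, -0.135) min [238.2 164.2] max [311.7 220.3]
(0.56, -0.135) min [-20.2 126.2] max [176.6 302.3]
```

Call:
{"api": "carry_out", "payload": {
  "motion": [
    [1,[0.004,-0.015,0],0],
    [1,[0.0085,-0.03,0],0],
    [1,[0.0085,-0.03,0],0],
    [1,[0.0085,-0.03,0],0],
    [1,[0.0085,-0.03,0],0],
    [1,[0.0085,-0.03,0],0],
    [1,[0.0085,-0.03,0],0],
    [1,[0.0085,-0.03,0],0],
    [1,[0.0085,-0.03,0],0],
    [1,[0,0,0],0]
  ]
}}

```text
t: 13.5
eef_pos: [0.5489, -0.1478, 0.2026]
ee_rot: [-0.0, -0.104, 0.995, -0.001]
wrist_force: [-0.2, -1.1, -1.2]
finger_gap: 0.462
finger_force: 30.3
```

Call:
{"api": "carry_out", "payload": {
  "motion": [
    [1,[0,0,0.025],0],
    [1,[0,0,0.03],0],
    [1,[0,0,0.025],0],
    [1,[0,0,0.015],0],
    [1,[0,0,0.005],0],
    [1,[0,0,0],0],
    [1,[0,0,0],0]
  ]
}}

```text
t: 14.08
eef_pos: [0.5506, -0.1411, 0.103]
ee_rot: [0.0, -0.108, 0.994, -0.0]
wrist_force: [-0.6, -0.9, -2.8]
finger_gap: 0.46
finger_force: 30.3
```

```bash
python3 s.py; python3 -c "
from h import *
s=manip.get_state();print(s['eef_pos'])"
```

```text
14.0833 stand [-0.074  -0.2664  0.103 ] ang -167.62 F [-0.6 -0.9 -2.8] 0.4603436407582353 30.347269426656567
[ 0.55056949 -0.1410653   0.1030267 ]
```

Call:
{"api": "carry_out", "payload": {
  "motion": [
    [1,[0,0,0.004],0],
    [1,[0,0,0.004],0],
    [1,[0,0,0.002],0],
    [1,[0,0,0],0],
    [1,[0,0,0],0]
  ]
}}

```text
t: 14.5
eef_pos: [0.5506, -0.1409, 0.0927]
ee_rot: [0.0, -0.108, 0.994, -0.0]
wrist_force: [-0.8, 1.3, 3.7]
finger_gap: 0.461
finger_force: 29.6
```

Call:
{"api": "carry_out", "payload": {
  "motion": [
    [1,[0,0,0.001],0],
    [1,[0,0,0.001],0],
    [1,[0,0,0],0]
  ]
}}

```text
t: 14.75
eef_pos: [0.5506, -0.1406, 0.0909]
ee_rot: [0.001, -0.108, 0.994, 0.0]
wrist_force: [-3.3, 4.2, 10.3]
finger_gap: 0.461
finger_force: 28.9
```

Call:
{"api": "carry_out", "payload": {
  "motion": [
    [1,[0,0,0.001],0],
    [1,[0,0,0],0]
  ]
}}

```text
t: 14.92
eef_pos: [0.5506, -0.1405, 0.09]
ee_rot: [0.001, -0.108, 0.994, 0.0]
wrist_force: [-2.6, 4.5, 12.5]
finger_gap: 0.461
finger_force: 28.7
```

Call:
{"api": "carry_out", "payload": {
  "motion": [
    [1,[0,0,-0.001],0],
    [1,[0,0,0],0],
    [-1,[0,0,0],0],
    [-1,[0,0,0],0],
    [-1,[0,0,0],0],
    [-1,[0,0,0],0],
    [-1,[0,0,0],0],
    [-1,[0,0,-0.02],0],
    [-1,[0,0,-0.04],0],
    [-1,[0,0,-0.04],0]
  ]
}}

```text
t: 15.75
eef_pos: [0.5493, -0.141, 0.1906]
ee_rot: [-0.001, -0.108, 0.994, 0.0]
wrist_force: [1.3, -0.4, 1.0]
finger_gap: 0.998
finger_force: 0.0
```

Call:
{"api": "carry_out", "payload": {
  "motion": [
    [-1,[0.03,0,-0.03],0],
    [-1,[0.03,0,0],0],
    [-1,[0,0,0],0],
    [-1,[0,0,0],0]
  ]
}}

```text
t: 16.08
eef_pos: [0.4914, -0.1543, 0.2205]
ee_rot: [0.001, -0.107, 0.994, -0.0]
wrist_force: [0.9, 0.1, -0.1]
finger_gap: 1.0
finger_force: 0.0
```

```bash
python3 s.py; python3 - <<'E'
from h import *
st=manip.get_state(); im=manip.capture("wrist"); t=manip.capture("top")
W=cam("wrist",st); u=w2pix(W,[.552,-.141,.106]); v=w2pix(cam("top"),[.566,.135,.116]); print(u,v)
print(w2pix(W,[.552,-.141,.09]))
def crop(i,c,h):
    x=int(np.clip(c[0]-h,0,640-2*h));y=int(np.clip(c[1]-h,0,400-2*h)); print(x,y);return cv2.resize(i[y:y+2*h,x:x+2*h],(400,400),interpolation=cv2.INTER_CUBIC)
cv2.imwrite("pics/end.png",np.hstack([crop(im,u,100),crop(t,(300,210),80)]))
E
```

```text
16.0833 stand [-0.1346 -0.2667  0.2205] ang -167.69 F [ 0.9  0.1 -0.1] 0.9997615585019863 0.0
[319.49446858 255.91143558] [260.70312484 202.92364323]
[319.49483718 248.36973316]
219 155
220 130
```

View pics/end.png

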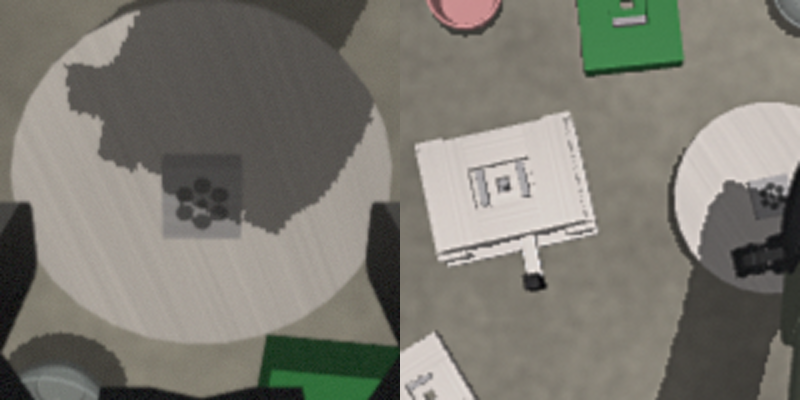

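The die lies flat, pattern up, at the middle of the platter (left crop, 203,202). The mould sits where it was, with its pocket empty.

```bash
python3 -c "
from rig import manip
print(manip.hand_in())"
```

```text
the job is handed in; nothing more can be done
None
```

I knocked the die out of the mould, set it down flat and pattern-up on the middle of the turntable, and handed the job in at about 16 s; the hand-in returned no verdict. The one thin margin is that the die stood about 12 mm off the pocket centre while free on the mould (limit 15 mm). The mould looked unmoved in the last picture.

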